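Bring the valve of a wheel on its slanted stand to the top and fold the arm over it

TASK

Turn the wheel on its slanted stand until its valve stem comes to rest squarely at the top of the wheel, under the raised hold-down arm. Then fold the arm fully down so that its fork straddles the stem, and leave the other things on the bench where they are.

Things in the scene. Friction and masses are not known exactly. Their poses are not given: they have to be found in the camera images.
- stand: Heavy grey steel stand, fixed; origin on the bench straight below the wheel's centre, which is 135 mm up. Its frame: z up, x towards the robot, give or take 20 degrees. The axle leans 35 degrees from vertical towards -x: the face looks up and away from the robot, the wheel's top is its edge nearest the robot. Up the slope is u = (0.819, 0, 0.574), out of the face n = (-0.574, 0, 0.819). Base plate 250 x 170 mm.
- hub (a point): Centre of the axle nut, 26 mm out along n from the wheel's middle plane; fixed to the stand, axes as the stand's. Hub 54 mm across, reaching 18 mm out from the middle plane.
- tyre_top (a point): Fixed point at the top of the wheel, in its middle plane, 100 mm up the slope from the wheel's centre; axes as the stand's. The wheel is 200 mm across, 0.7 kg; black tyre 44 mm thick (22 mm each side of the middle plane), grey rim with a clear inside radius of 74 mm.
- spoke (a point): Middle of the front of the spoke opposite the valve, 50 mm from the axle, 2 mm out from the middle plane; axes turn with the wheel as the valve's. Three radial spokes 16 mm wide, 14 thick (12 mm behind to 2 before the middle plane), at 60, 180, 300 degrees from the valve, deep between hub and tyre. The windows between them are open right through, 47 mm from hub to rim.
- valve (a point): Cap of the valve stem, 60 mm from the axle, 25 mm out from the wheel's middle plane; axes turn with the wheel (x from axle to valve, z = n). The black stem, 9 mm thick (cap 12 mm), rises from the rim to 31 mm out from the middle plane, in the middle of one of the three windows between the spokes.
- wheel (a joint): Turn of the wheel in rad: 0 (or any full turn) with the valve at the top, growing counterclockwise as seen facing the wheel's face; turns without end. It stays where it is left (about 0.12 N m of drag, 2 to 3 N at the spokes).
- holddown (a joint): Angle of the hold-down arm in rad: 0 fully down, parallel to the wheel's face and 2 mm off the tyre; starts raised at about 1.8 to 2.05, limit 2.2. Stays where it is left (0.25 N m of hinge friction, about 5 N at the middle); to fold it, push it from the robot's side over, away from the robot, and down.
- holddown_hinge (a point): Middle of the arm's hinge pin, fixed to the stand above the top of the wheel: 130 mm up the slope from the wheel's centre and 28 mm out along n. The pin is level, along the stand's y. Axes as the stand's.
- holddown_mid (a point): Middle of the back of the arm (the side away from the wheel), 55 mm from the hinge pin. The arm is a flat steel bar 40 mm wide, 8 thick (pin in its mid plane), reaching 85 mm from the pin; the last 27 mm is a fork of two prongs with a gap of 24 mm. Axes turn with the arm: -x from the pin to the fork, z out of the back.
- wrench: Steel wrench 190 mm long, lying beside the stand; origin under its middle. Bystander: leave alone.
- jaw: Aluminium vise soft jaw, 100 x 41 x 35 mm; origin under its middle. Bystander: leave alone.
- cup: Clear measuring cup 80 mm across, 85 high; origin under its middle. Bystander: leave alone.
- oil: Plastic bottle 56 mm across, 150 high, by a corner of the stand; origin under its middle. Bystander: leave alone.
- grease: Black jar 60 mm across, 75 high; origin under its middle. Bystander: leave alone.
- damper: Black damper body standing up, 52 mm across, 115 high, by a corner of the stand; origin under its middle. Bystander: leave alone.
- hexkey: L-shaped hex key 120 mm long, 6 thick; origin under the middle of its long leg. Bystander: leave alone.

How it is judged:
By the outcome, as a careful person would: the job done as asked, in the order asked, and still so for the second after the job is handed in, with the robot touching nothing.
It also fails if it takes over 51 s, if anything falls off the work surface, if the arm or the gripper's body presses on something with over 40 N, if the wrist force passes 120 N, or if a joint passes its speed limit or range.

ROBOT

A 6-joint arm with a two-finger parallel gripper is mounted at the origin on the work surface. World frame = base frame: x ahead of the robot, y to its left, z up, the work surface at z = 0. Lengths are in m, angles in rad, forces in N, time in s.
With the tool pointing down it reaches from about 0.35 to 0.85 m from the base axis. Payload 8.1 kg.
Tool frame: the origin (TCP) lies midway between the tips of the shut fingers; the grasp point (between the pads) lies 19 mm behind it (robot.grip_point_offset is the distance from the TCP to the grasp point, in m); z points along the fingers, y is the line along which they close (so a half turn about z gives the same grasp; the last joint's range is limited). The gripper opens to 93 mm and grips with 3 to 60 N. Pads are 15 mm wide; open, the fingers measure 128 mm over their backs; the gripper's body (75 mm by 188 mm) begins 65 mm behind the grasp point.
Start: joints at [-1.387, 0.13, 1.488, -0, 1.523, -0.085], TCP at [0.159, -0.578, 0.219] pointing down, gripper open.
Joint ranges: [-2.96, 2.96], [-0.89, 2.26], [0.02, 2.5], [-1.34, 4.48], [0, 2.73], [-2.66, 2.66]. Speed limits (rad/s): [2.39, 2.39, 2.79, 3.14, 3.14, 3.14].

INTERFACE

Orientations are given as a rotation vector (axis times angle).
In Python, from plant import robot, read_camera, job gives the robot as it stands.
- The arm moves only by the shell command python3 -m inch 'ROWS' [FORCE]. ROWS is JSON, one flat list of numbers, 5 for each row, row after row: the shift along the world's x, y, z in mm, then the turn about the world's z in degrees, then the opening in per cent of the stroke, from 0 (shut) to 100 (fully open). In form: [dx, dy, dz, yaw, hand, dx, dy, dz, yaw, hand, ...]. A call has 1 to 10 rows; each row is the pose to reach, as a shift and turn from the pose commanded when the call began; what a row does not reach only later rows make up. A row lasts 1/12 s, in which the tool goes at most 41.7 mm and 7.16 degrees, less where a joint would pass 70% of its speed; a pose out of reach is approached as far as the arm can. A call with a gripper value outside its range is refused whole. The fingers move at their own pace and stop on an object; FORCE is the grip in N (left out, the last holds). Time passes only in rows, so rows that repeat a pose let the fingers close. It gives the time, the measured TCP pose, the force, the opening and the grip force at its end, in the units of the state.
- robot.read_state(): the state, without advancing time (a new reading comes with each control period).
- read_camera(name): name is "scene" or "top" or "wrist"; returns a dict with "image" (420x560x3 uint8, blue, green, red), "K" (3x3 intrinsics, pixels), "D" ([k1, k2, p1, p2, k3] as OpenCV has them; the pictures are not rectified), "extrinsics" (4x4, takes a point from world to camera coordinates); the wrist camera has in their place "mount" (4x4, takes a point from camera to tool coordinates, whose origin is the TCP and whose axes are the flange's). Camera axes: x right, y down, z forward; pixel columns grow to the right and rows downward; lengths in m; the calibration is good to about 2 mm. A picture is of the moment at which its call begins: read the wrist's pose just before it. There is no depth.
- job.close_job(): hands the job in; it is judged then, once.
The state is a dict: "t": time; "q": joint angles; "dq": joint speeds; "joint_torque": joint torques, N m; "tool_pos": TCP position; "orientation": TCP orientation; "force": force on the tool from outside, world axes, zero at the start; "wrist_torque": the same for the moment, N m; "opening": finger opening in m; "gripper_force": force on a finger pad.
Only numpy, scipy, OpenCV 4.12 (cv2) and the standard library are available. Lean on these libraries where they do the work, as an engineer would, in place of code of your own. Each camera call takes 0.05 s, during which the arm holds its last target. There are 200 camera calls.

## Working session

There is one attempt and no reset: what is moved stays moved. The work goes in short steps, Python scripts to look and compute and a shell command to move; the robot and the scene stay as the last step left them, time stands still between calls to the robot, and variables do not carry over. Pictures are saved under pics/ and viewed, at most 10 in all, crops included, and the job is handed in when it is done.

```bash
ls; mkdir -p pics
python3 - <<'E'
from plant import robot, read_camera
import cv2,numpy as np
for n in ["scene","top"]:
    c=read_camera(n); cv2.imwrite(f"pics/{n}0.png",c["image"])
    print(n,c["K"].tolist(),c["D"],np.round(c["extrinsics"],3).tolist())
print(robot.read_state()); print(robot.grip_point_offset)
E
```

```text
pics
scene [[439.9700522955611, 0.0, 277.7261796390631], [0.0, 439.9700522955611, 208.52103385735677], [0.0, 0.0, 1.0]] [-0.14518138  0.          0.          0.          0.        ] [[-0.639, 0.769, 0.005, 0.332], [0.463, 0.39, -0.796, -0.154], [-0.614, -0.506, -0.606, 1.291], [0.0, 0.0, 0.0, 1.0]]
top [[431.18502420814286, 0.0, 279.45926555696406], [0.0, 431.18502420814286, 206.40989765971744], [0.0, 0.0, 1.0]] [-0.1350716  0.         0.         0.         0.       ] [[-0.003, -1.0, -0.011, 0.06], [-0.991, 0.004, -0.131, 0.584], [0.131, 0.01, -0.991, 0.98], [0.0, 0.0, 0.0, 1.0]]
{'t': 0.1, 'q': array([-1.38741467e+00,  1.31082778e-01,  1.48917172e+00, -6.32620227e-06,
        1.52299129e+00, -8.53943204e-02]), 'dq': array([ 0.0001408 , -0.00056975, -0.002381  , -0.0007738 ,  0.00088762,
        0.0010666 ]), 'joint_torque': array([ 1.10181962e-03, -5.61338818e+01, -4.93097198e+01,  7.69816828e-02,
        2.91630684e-02, -8.22966058e-05]), 'tool_pos': array([ 0.15925981, -0.57794687,  0.21769332]), 'orientation': array([-3.11163052e+00, -4.20701955e-01,  1.37013679e-04]), 'force': array([ 0.58947192, -0.20008313,  0.37684947]), 'wrist_torque': array([-0.01124591,  0.02454941,  0.02753943]), 'gripper_force': 0.0, 'opening': 0.09297730571838288}
0.0188
```

View pics/scene0.png

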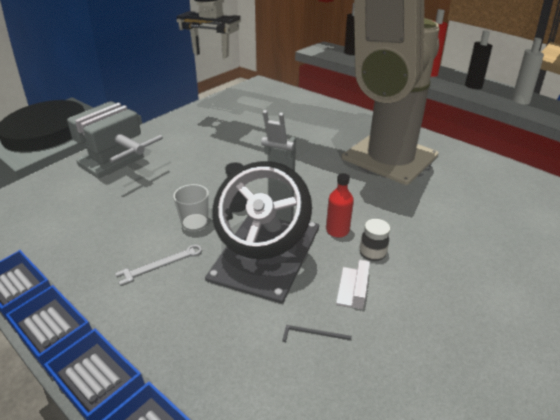

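View pics/top0.png

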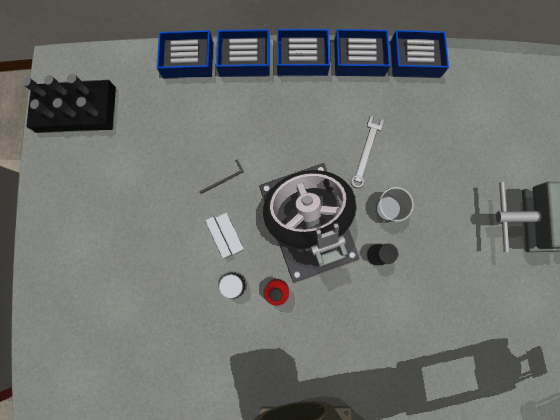

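The scene view shows the wheel hub at (258,206), with the arm raised at (275,130). In the top view the hub is at (308,205) and the plate bolts are at (266,188), (321,170), (352,256) and (297,275). Next I'll triangulate and zoom.

```bash
cat > h.py <<'E'
from plant import robot, read_camera
import cv2,numpy as np
from scipy.spatial.transform import Rotation as R
def cam(n):
    s=robot.read_state(); c=read_camera(n)
    if n=="wrist":
        T=np.eye(4);T[:3,:3]=R.from_rotvec(s["orientation"]).as_matrix();T[:3,3]=s["tool_pos"]
        c["extrinsics"]=np.linalg.inv(T@c["mount"])
    return c
def ray(c,p):
    u=cv2.undistortPoints(np.array([[p]],float),c["K"],c["D"])[0,0]
    E=c["extrinsics"]; d=E[:3,:3].T@np.array([u[0],u[1],1]); return -E[:3,:3].T@E[:3,3], d/np.linalg.norm(d)
def plane(c,p,p0,n=(0,0,1)):
    o,d=ray(c,p); n=np.array(n); return o+d*((np.array(p0)-o)@n)/(d@n)
def tri(c1,p1,c2,p2):
    o1,d1=ray(c1,p1);o2,d2=ray(c2,p2)
    s=np.linalg.lstsq(np.c_[d1,-d2],o2-o1,rcond=None)[0]; a=o1+s[0]*d1;b=o2+s[1]*d2
    return (a+b)/2,np.linalg.norm(a-b)
def proj(c,P):
    E=c["extrinsics"]; return cv2.projectPoints(np.atleast_2d(P).astype(float),cv2.Rodrigues(E[:3,:3])[0],E[:3,3],c["K"],np.array(c["D"]))[0][:,0]
E
python3 - <<'E'
from h import *
s=cam("scene");t=cam("top")
print("hub",tri(t,(308,204),s,(258,206)))
b=np.array([plane(t,p,(0,0,.012)) for p in [(266,188),(321,170),(352,256),(297,275)]]);print(b.round(3))
x=(b[2]+b[3]-b[0]-b[1])/2;print("plate mid",b.mean(0),np.degrees(np.arctan2(x[1],x[0])))
a=cv2.resize(s["image"][90:290,190:330],None,fx=2.9,fy=2.9,interpolation=2)
d=cv2.resize(t["image"][160:290,250:400],None,fx=2.7,fy=2.9,interpolation=2)
im=np.zeros((580,800,3),np.uint8);im[:580,:400]=a[:580,:400];im[:377,400:800]=d[:377,:400];cv2.imwrite("pics/z.png",im)
E
```

```text
hub (array([ 0.5754531 , -0.0039153 ,  0.14577603]), np.float64(0.0011558993958705286))
[[ 0.633  0.091  0.012]
 [ 0.678 -0.044  0.012]
 [ 0.467 -0.115  0.012]
 [ 0.423  0.017  0.012]]
plate mid [ 0.55026511 -0.01284049  0.012     ] -160.93930573708093
```

View pics/z.png

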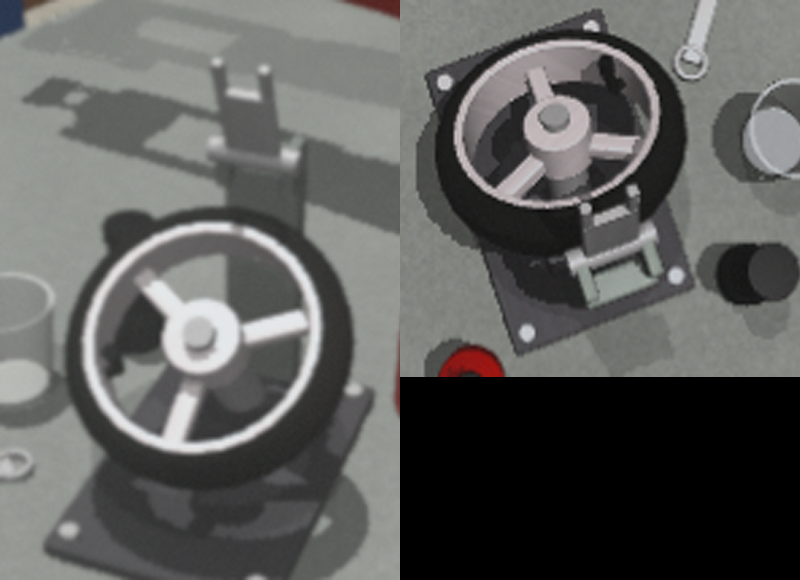

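The zoom shows the valve at top pixel (327,185) and scene pixel (230,217), on the robot's right and low side. The spoke directions are clear. Next I'll compute the wheel angle and waypoints in world coordinates.

```bash
cat >> h.py <<'E'
YAW=np.radians(-160.9); X=np.array([np.cos(YAW),np.sin(YAW),0]);Y=np.array([-X[1],X[0],0]);Z=np.array([0,0,1.])
U=.819*X+.574*Z; N=-.574*X+.819*Z
C=None
def setc(t,s=None):
    h=plane(t,(308,204),(0,0,.135+.029*.819)); return h-.029*N
E
python3 - <<'E'
from h import *
t=cam("top");s=cam("scene")
C=setc(t);print("C top",C); print("C scene",plane(s,(258.5,205.5),(0,0,.135+.029*.819))-.029*N)
z=lambda p,o:(250+(p[0]-400)/2.7,160+p[1]/2.9) if o else (190+p[0]/2.9,90+p[1]/2.9)
def ang(P): d=P-C; return np.round([np.degrees(np.arctan2(d@Y,d@U)),np.hypot(d@Y,d@U)*1e3],1)
print("valve cap",ang(plane(t,z((606,66),1),C+.027*N,N)),ang(plane(s,z((112,366),0),C+.027*N,N)))
for p in [(537,73),(634,145),(506,190)]: print("sp t",ang(plane(t,z(p,1),C+.002*N,N)))
for p in [(148,280),(302,322),(178,440)]: print("sp s",ang(plane(s,z(p,0),C+.002*N,N)))
# arm tips: triangulate prong tips
for a,b in [((585,208),(265,72)),((634,190),(217,63))]:
    P,e=tri(t,z(a,1),s,z(b,0)); d=P-(C+.13*U+.028*N); print("tip",P.round(3),e.round(4),np.arctan2(d@N,-d@U),d@Y)
for a,b in [((573,265),(292,158)),((655,233),(213,147))]:
    P,e=tri(t,z(a,1),s,z(b,0)); d=P-(C+.13*U+.028*N);print("pin end",P.round(3),e.round(4),"err uyn",d@U,d@Y,d@N)
E
```

```text
C top [ 0.5575827  -0.00817008  0.135     ]
C scene [0.57090231 0.00150869 0.135     ]
valve cap [127.2  69.7] [131.4  67.1]
sp t [175.9  84.8]
sp t [70.9 57. ]
sp t [-72.9  53.6]
sp s [63.7 62.8]
sp s [-69.2  63.4]
sp s [-178.9   76.8]
tip [ 0.503 -0.01   0.31 ] 0.0041 1.7240095970871718 -0.01602386720738719
tip [ 0.514 -0.041  0.311] 0.0043 1.731490423312723 0.01689997270553533
pin end [ 0.473 -0.008  0.236] 0.0009 err uyn -0.006211936446987306 -0.027521193556056086 0.008552219079933317
pin end [ 0.492 -0.065  0.233] 0.0044 err uyn -0.00783152744165194 0.03230960680475948 0.006013070192908169
```

```bash
python3 -m inch '[0,0,40,0,100, 20,20,80,0,100, 45,55,120,0,80, 70,90,150,0,60, 95,125,180,0,40, 120,160,200,0,30, 145,195,200,0,30, 170,230,200,0,30, 195,265,200,0,30, 220,300,200,0,30]'
python3 -m inch '[25,30,0,0,30, 50,65,0,0,30, 75,100,0,2,30, 100,130,0,4,30, 130,165,0,4,30, 155,200,0,4,30, 180,230,0,4,30, 205,265,0,4,30, 230,290,0,4,30, 230,290,0,4,30]'
python3 - <<'E'
from h import *
c=cam("wrist");cv2.imwrite("pics/w1.png",c["image"]);print(c["mount"].round(3),c["K"],robot.read_state())
E
```

```text
t: 1.13
tool_pos: [0.3501, -0.3189, 0.4174]
orientation: [3.112, 0.42, 0.002]
force: [0.4, -1.2, 0.1]
opening: 0.0443
gripper_force: 0.0
t: 1.97
tool_pos: [0.5821, -0.025, 0.4135]
orientation: [-3.092, -0.537, 0.004]
force: [1.0, -1.3, -1.4]
opening: 0.0279
gripper_force: 0.0
[[ 0.    -0.966 -0.259  0.07 ]
 [ 1.     0.    -0.    -0.001]
 [ 0.    -0.259  0.966 -0.167]
 [ 0.     0.     0.     1.   ]] [[313.93351295   0.         277.82453961]
 [  0.         313.93351295 208.50181092]
 [  0.           0.           1.        ]] {'t': 2.0167, 'q': array([-1.35680685e-01,  9.13219980e-02,  1.17732985e+00,  5.92213994e-04,
        1.87642708e+00,  1.09199883e+00]), 'dq': array([-0.05965713, -0.05943047,  0.03063025, -0.02343195,  0.01396486,
       -0.0354687 ]), 'joint_torque': array([  2.25416243, -53.29794288, -50.21251917,   0.57637939,
        -0.32198313,   0.6653244 ]), 'tool_pos': array([ 0.58063871, -0.02737841,  0.41407203]), 'orientation': array([-3.09385288, -0.5363282 ,  0.00494883]), 'force': array([-0.27440937, -0.22004989, -0.95278492]), 'wrist_torque': array([-0.03791859,  0.02069768, -0.03419748]), 'gripper_force': 0.0, 'opening': 0.02791144485751549}
```

View pics/w1.png

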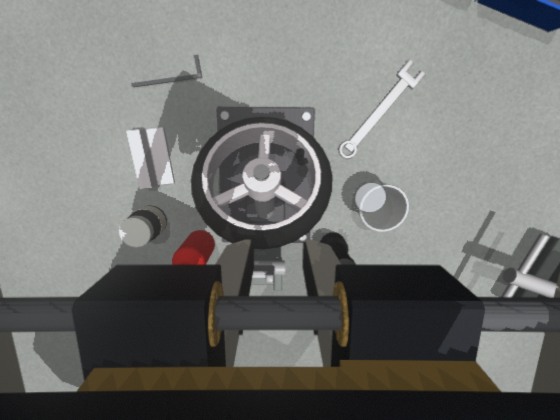

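The wrist view shows the nut at (262,172), spoke ends at (266,133), (219,205) and (307,207), and the valve near (300,157).

Run:
```python
from h import *
c=cam("wrist")
h=plane(c,(262,172),(0,0,.135+.029*.819));C=h-.029*N;print("C",C)
def ang(P): d=P-C; return np.round([np.degrees(np.arctan2(d@Y,d@U)),np.hypot(d@Y,d@U)*1e3],1)
for p in [(266,133),(219,205),(307,207)]: print(ang(plane(c,p,C+.002*N,N)))
print("valve",ang(plane(c,(302,156),C+.027*N,N)))
g=c["image"].max(2); 
m=(g>140).astype(np.uint8); m[:, :195]=0;m[:,328:]=0;m[:118]=0;m[238:]=0
k=[x for x in cv2.findContours(m,0,1)[0]]; k=max(k,key=cv2.contourArea);e=cv2.fitEllipse(cv2.convexHull(k));print(e)
for n in (.014,.018,.022):
  for Cc in (C,): print(n,[ang(plane(c,p,C+n*N,N)) for p in [(261,120),(203,177),(320,177),(261,236)]])
a=[plane(c,p,(0,0,.012)) for p in [(225,116),(306,116)]];d=a[0]-a[1];print("plate yaw",np.degrees(np.arctan2(d[1],d[0])), "stand y line",np.degrees(np.arctan2(-Y[1],-Y[0])))
```

```text
C [ 0.56382029 -0.00917891  0.135     ]
[178.   79.1]
[-57.5  71. ]
[57.5 74. ]
valve [115.6  60.5]
((259.4881286621094, 174.5384979248047), (106.03717041015625, 118.6539535522461), 85.63961029052734)
0.014 [array([-177.2,   93.7]), array([-89.1,  82.7]), array([90.5, 80.3]), array([ 0.2, 85.1])]
0.018 [array([-177.3,   90.8]), array([-87.8,  81.7]), array([89.1, 79.7]), array([ 0.4, 86.2])]
0.022 [array([-177.3,   87.9]), array([-86.4,  80.8]), array([87.7, 79.2]), array([ 0.5, 87.2])]
plate yaw 109.71392889105813 stand y line 109.1
```

```bash
cat >> h.py <<'E'
C=np.array([.566,-.008,.135])
def P(th,r,n): th=np.radians(th); return C+(r*(np.cos(th)*U+np.sin(th)*Y)+n*N)/1e3
def yaw(th):
    th=np.radians(th); t=-np.sin(th)*U+np.cos(th)*Y; a=np.degrees(np.arctan2(t[1],t[0])); return a
def tool():
    s=robot.read_state(); m=R.from_rotvec(s["orientation"]).as_matrix(); return s["tool_pos"],np.degrees(np.arctan2(m[1,1],m[0,1]))
def show(*pts):
    p,a=tool(); print("tool",p.round(4),round(a,1))
    for th,r,n in pts: print(th,((P(th,r,n)-p)*1e3).round().tolist(),round((yaw(th)-a+90)%180-90,1))
E
python3 -c "
from h import *
show((178,54,-5),(178,54,60),(166,52,-5),(154,50,-5),(142,48,-5),(130,46,-5),(118,45,-5),(239,45,-5),(227,46,-5),(215,48,-5),(203,50,-5),(191,52,-5),(180,54,-5))"
```

```text
tool [ 0.5798 -0.0291  0.415 ] -70.4
178 [26.0, 33.0, -315.0] -2.1
178 [61.0, 45.0, -262.0] -2.1
166 [27.0, 22.0, -313.0] -12.0
154 [25.0, 12.0, -310.0] -22.2
142 [22.0, 2.0, -306.0] -33.1
130 [18.0, -5.0, -301.0] -44.8
118 [13.0, -12.0, -296.0] -57.5
239 [-11.0, 63.0, -297.0] 53.3
227 [-3.0, 60.0, -302.0] 40.8
215 [5.0, 57.0, -307.0] 29.4
203 [13.0, 51.0, -311.0] 18.7
191 [20.0, 43.0, -313.0] 8.6
180 [25.0, 35.0, -315.0] -0.5
```

```bash
python3 -m inch '[26,33,-30,-2,30, 26,33,-70,-2,30, 26,33,-110,-2,30, 26,33,-150,-2,30, 26,33,-190,-2,30, 26,33,-225,-2,30, 26,33,-250,-2,30, 26,33,-250,-2,30, 26,33,-250,-2,30]'
python3 - <<'E'
from h import *
c=cam("wrist");cv2.imwrite("pics/w2.png",c["image"]);show((178,54,-5),(178,54,-3))
print(proj(c,[P(178,54,2),P(178,74,2),P(178,27,2)]))
E
```

```text
t: 2.82
tool_pos: [0.604, 0.0014, 0.1659]
orientation: [-3.105, -0.473, 0.004]
force: [-0.4, 0.4, 0.8]
opening: 0.0281
gripper_force: 0.0
tool [0.6057 0.0015 0.1683] -72.7
178 [-0.0, 2.0, -68.0] 0.1
178 [1.0, 3.0, -67.0] 0.1
[[276.16029831 211.66644718]
 [276.46993523 187.24278048]
 [275.71184765 246.9710475 ]]
```

View pics/w2.png

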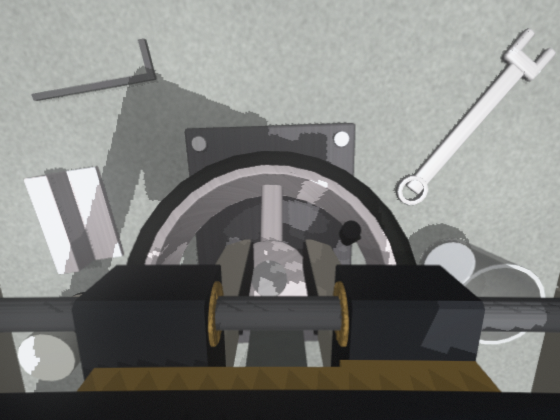

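The view shows the spoke centred between the fingers at x≈272, with its end at (272,186). It fits the model to 2 mm. Descending and dragging next.

```bash
python3 -m inch '[0,1,-30,0,30, 0,1,-50,0,30, 0,1,-62,0,30, 0,1,-66,0,30, 0,1,-66,0,30, 0,1,-66,0,30]'
python3 -m inch '[0,-5,1,-5,30, 1,-11,2,-10,30, 0,-16,4,-15,30, -1,-21,5,-20,30, -2,-26,7,-26,30, -4,-31,9,-31,30, -6,-35,12,-37,30, -8,-38,14,-43,30, -10,-42,17,-50,30, -13,-45,19,-56,30]'
python3 -c "
from h import *
show((118,45,-5),(114,45,-5))"
```

```text
t: 3.37
tool_pos: [0.6068, 0.0036, 0.1023]
orientation: [3.105, 0.475, 0.005]
force: [3.9, 2.6, -2.5]
opening: 0.028
gripper_force: 2.4
t: 4.2
tool_pos: [0.5984, -0.0288, 0.125]
orientation: [-2.945, 1.032, -0.011]
force: [21.6, 62.6, 6.4]
opening: 0.0243
gripper_force: 31.6
tool [ 0.5984 -0.0288  0.125 ] -128.6
118 [-6.0, -12.0, -6.0] 0.7
114 [-8.0, -14.0, -5.0] -3.7
```

High force, so something jammed. I'll look before moving on.

Run:
```python
from h import *
c=cam("wrist");s=cam("scene")
a=c["image"][120:400,130:430]; b=s["image"][90:290,180:340]
im=np.zeros((580,800,3),np.uint8);x=cv2.resize(a,(430,400));y=cv2.resize(b,(368,460));im[:400,:430]=x;im[:460,432:]=y
cv2.imwrite("pics/j.png",im)
```

```text
(no output)
```

View pics/j.png

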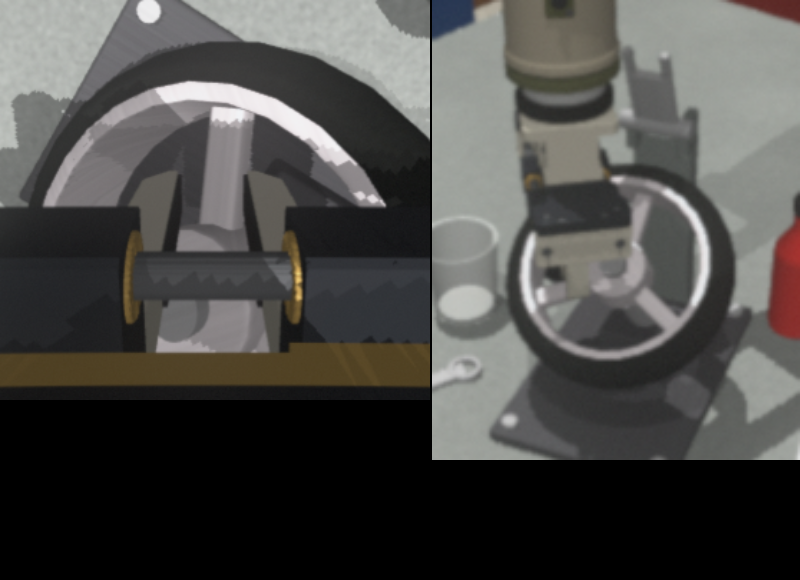

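```bash
python3 -m inch '[3,6,2,0,32, 6,12,5,0,34, 6,12,25,0,34, 6,12,60,0,34, 6,12,95,0,34, 6,12,130,0,34, 6,12,165,0,34, 6,12,190,0,34, 6,12,190,0,34]'
python3 - <<'E'
from h import *
d=np.array([.5984,-.0288,.125])-C;print("was u,y,n",d@U,d@Y,d@N)
c=cam("wrist");cv2.imwrite("pics/w3.png",c["image"]);print(robot.read_state()["force"]);show((239,45,-5))
E
```

```text
t: 5.05
tool_pos: [0.6007, -0.0302, 0.3192]
orientation: [-2.963, 1.038, -0.019]
force: [1.2, 1.0, 1.3]
opening: 0.0313
gripper_force: 0.0
was u,y,n -0.025240564000758633 0.030256797299799635 0.005477061949249628
[ 0.33530216 -0.34456935  0.25429288]
tool [ 0.6    -0.0301  0.3157] -128.6
239 [-31.0, 64.0, -198.0] -68.6
```

View pics/w3.png

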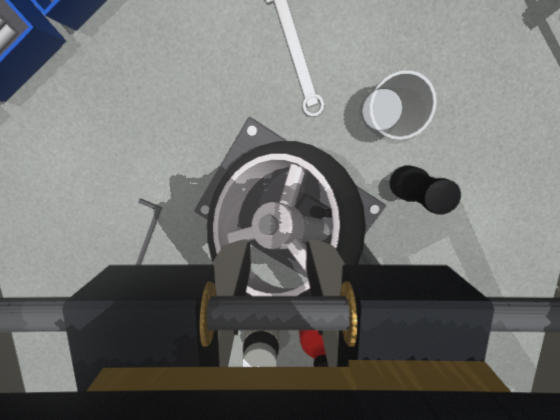

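The view shows the nut at (269,225), spoke ends at (296,167) and (230,238), and the valve at (322,211).

Run:
```python
from h import *
c=cam("wrist")
print("nut proj",proj(c,[C+.029*N]))
def ang(P): d=P-C; return np.round([np.degrees(np.arctan2(d@Y,d@U)),np.hypot(d@Y,d@U)*1e3],1)
for p in [(296,167),(230,238)]: print(ang(plane(c,p,C+.002*N,N)))
print(ang(plane(c,(325,211),C+.027*N,N)))
show(*[(t,52,-4) for t in (248,243,238,228,218,208,198,188,180)])
```

```text
nut proj [[268.0140971  222.79735715]]
[109.9  68. ]
[-130.    73.8]
[46.5 65.3]
tool [ 0.5991 -0.0299  0.3126] -128.6
248 [-36.0, 72.0, -192.0] -58.5
243 [-32.0, 71.0, -194.0] -64.2
238 [-28.0, 70.0, -197.0] -69.6
228 [-21.0, 67.0, -201.0] -80.0
218 [-14.0, 62.0, -204.0] -89.7
208 [-8.0, 57.0, -207.0] 81.2
198 [-2.0, 50.0, -209.0] 72.6
188 [2.0, 42.0, -210.0] 64.3
180 [5.0, 35.0, -211.0] 57.7
```

```bash
python3 -m inch '[-4,8,0,7,20, -8,16,0,14,10, -12,24,0,21,0, -16,32,0,28,0, -20,40,0,35,0, -24,48,0,42,0, -28,56,0,49,0, -32,64,0,56,0, -36,72,0,63,0, -40,75,0,70,0]'
python3 -m inch '[0,0,0,7,0, 0,0,0,14,0, 0,0,0,21,0, 0,0,0,28,0, 0,0,0,28,0, 0,0,0,28,0]'
python3 -c "
from h import *
show(*[(t,47,-3) for t in (264,258,250,240,230,220,215,210)])
print(robot.read_state()['q'])"
```

```text
t: 5.98
tool_pos: [0.5572, 0.0463, 0.3079]
orientation: [-3.021, -0.86, 0.004]
force: [-1.6, 0.0, 0.7]
opening: 0.0003
gripper_force: 0.0
t: 6.48
tool_pos: [0.5577, 0.0453, 0.3082]
orientation: [-2.731, -1.551, 0.003]
force: [0.2, 0.4, -0.1]
opening: 0.0003
gripper_force: 0.0
tool [0.5577 0.0453 0.3082] -30.8
264 [-5.0, -8.0, -179.0] 42.6
258 [-1.0, -8.0, -181.0] 35.4
250 [5.0, -8.0, -185.0] 26.0
240 [12.0, -9.0, -189.0] 14.8
230 [18.0, -12.0, -193.0] 4.2
220 [25.0, -16.0, -196.0] -5.6
215 [28.0, -18.0, -198.0] -10.2
210 [30.0, -21.0, -199.0] -14.8
[-1.03366657e-02  3.25412408e-03  1.45937302e+00 -2.50725674e-04
  1.68114945e+00  5.27767328e-01]
```

```bash
python3 -m inch '[-4,-7,-30,4,0, -4,-7,-65,4,0, -4,-7,-100,4,0, -4,-7,-130,4,0, -4,-7,-150,4,0, -4,-7,-150,4,0]'
python3 -m inch '[0,0,-8,0,0, 0,0,-16,0,0, 0,0,-24,0,0, 0,0,-28,0,0, 0,0,-28,0,0]'
python3 -c "
from h import *
show(*[(t,48,-3) for t in (264,258,250,240,230,220,215,210)])"
```

```text
t: 6.98
tool_pos: [0.5503, 0.0385, 0.153]
orientation: [-2.672, -1.642, 0.014]
force: [-1.0, 0.3, -1.6]
opening: 0.0009
gripper_force: 0.0
t: 7.4
tool_pos: [0.5541, 0.0386, 0.1308]
orientation: [-2.673, -1.65, 0.001]
force: [-0.4, -0.7, -0.4]
opening: 0.0006
gripper_force: 0.0
tool [0.5541 0.0386 0.1308] -26.6
264 [-1.0, -1.0, -1.0] 38.4
258 [3.0, -0.0, -4.0] 31.2
250 [8.0, -0.0, -8.0] 21.8
240 [15.0, -1.0, -12.0] 10.5
230 [22.0, -4.0, -16.0] 0.0
220 [29.0, -8.0, -19.0] -9.8
215 [32.0, -11.0, -21.0] -14.4
210 [35.0, -13.0, -22.0] -19.0
```

Clean entry. Pushing.

```bash
python3 -m inch '[4,0,-4,0,0, 8,0,-7,0,0, 12,-1,-9,0,0, 15,-1,-11,0,0, 18,-2,-13,0,0, 22,-4,-14,0,0, 22,-4,-14,0,0]'
python3 - <<'E'
from h import *
c=cam("wrist");cv2.imwrite("pics/w4.png",c["image"]);show((215,48,-3))
E
```

```text
t: 7.98
tool_pos: [0.5777, 0.0368, 0.1174]
orientation: [-2.67, -1.651, -0.005]
force: [5.0, 11.0, -2.5]
opening: 0.0008
gripper_force: 5.5
tool [0.5777 0.0368 0.1174] -26.5
215 [8.0, -9.0, -7.0] -14.5
```

View pics/w4.png

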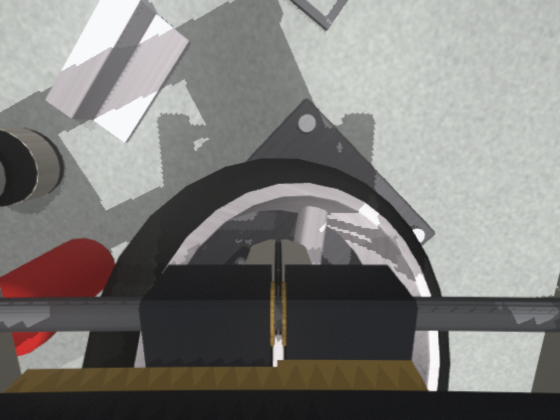

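The finger sits against the spoke (at (312,225)) and is pushing it. Continuing.

```bash
python3 - <<'E'
from h import *
c=cam("wrist")
d=plane(c,(312,209),C+.002*N,N)-C;print("spoke",np.degrees(np.arctan2(d@Y,d@U)),np.hypot(d@Y,d@U))
E
python3 -m inch '[3,-3,-1,0,0, 6,-6,-3,0,0, 8,-9,-5,0,0, 8,-9,-5,0,0]'
python3 - <<'E'
from h import *
c=cam("wrist")
hint=proj(c,[P(a,72,2) for a in (195,190,185,180)]);print(hint)
cv2.imwrite("pics/w5.png",c["image"][130:330,150:450]); show((180,54,-4),(180,50,50))
E
```

```text
spoke -148.59447880627414 0.07581403912712924
t: 8.42
tool_pos: [0.5874, 0.0313, 0.1131]
orientation: [-2.667, -1.651, -0.015]
force: [11.3, 25.5, -5.6]
opening: 0.0003
gripper_force: 14.2
[[322.41595294 227.33457216]
 [330.37251573 232.33268158]
 [337.88052704 237.99794599]
 [344.91778603 244.29273614]]
tool [0.5874 0.0313 0.1131] -26.5
180 [18.0, -26.0, -12.0] -44.4
180 [44.0, -17.0, 34.0] -44.4
```

View pics/w5.png

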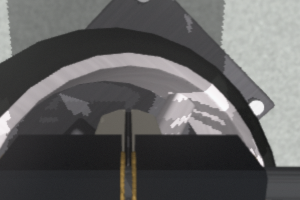

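```bash
python3 -m inch '[-3,3,2,0,0, -3,3,20,0,0, -3,3,50,0,0, 5,-3,80,-7,0, 10,-10,85,-14,10, 14,-17,85,-21,25, 18,-26,85,-28,40, 18,-26,85,-35,50, 18,-26,85,-42,50, 18,-26,85,-44,50]'
python3 -m inch '[0,0,0,0,50,0,0,0,0,50]'
python3 - <<'E'
from h import *
c=cam("wrist");cv2.imwrite("pics/w6.png",c["image"][100:360,100:460]); show((180,54,-4))
print(proj(c,[P(a,72,2) for a in (200,195,190,185,180,175)]))
E
```

```text
t: 9.3
tool_pos: [0.603, -0.0008, 0.1975]
orientation: [3.099, 0.517, 0.001]
force: [-0.1, -0.1, 0.6]
opening: 0.0359
gripper_force: 0.0
t: 9.47
tool_pos: [0.6028, -0.0005, 0.1975]
orientation: [3.096, 0.532, 0.001]
force: [-0.6, -0.8, -1.1]
opening: 0.0454
gripper_force: 0.0
tool [ 6.027e-01 -5.000e-04  1.975e-01] -70.5
180 [3.0, 6.0, -97.0] -0.4
[[244.4279765  184.76071031]
 [251.45740408 182.81468313]
 [258.59862701 181.43510282]
 [265.81158659 180.62650951]
 [273.05637232 180.39143635]
 [280.29317168 180.73046163]]
```

View pics/w6.png

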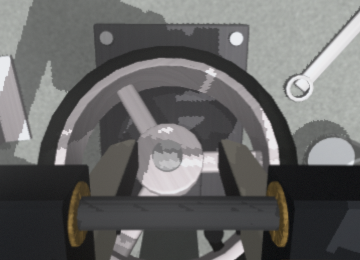

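The spoke is still near 212°: its end is at full-image (225,190). The last force was radial, so a finger was pressing the hub. I'll straddle this spoke at a larger radius.

```bash
python3 -c "
from h import *
show(*[(t,57,-4) for t in (213,206,199,192,186,180,176)])"
```

```text
tool [ 6.027e-01 -5.000e-04  1.975e-01] -70.5
213 [-12.0, 34.0, -93.0] 27.6
206 [-7.0, 29.0, -95.0] 21.4
199 [-3.0, 24.0, -97.0] 15.3
192 [0.0, 18.0, -98.0] 9.5
186 [3.0, 13.0, -98.0] 4.5
180 [5.0, 7.0, -98.0] -0.4
176 [6.0, 3.0, -98.0] -3.7
```

```bash
python3 -m inch '[-4,10,0,7,32, -8,20,0,14,32, -12,34,0,21,32, -12,34,0,27,32, -12,34,-30,27,32, -12,34,-55,27,32, -12,34,-75,27,32, -12,34,-88,27,32, -12,34,-93,27,32, -12,34,-93,27,32]'
python3 -c "
from h import *
show((213,57,-4))"
```

```text
t: 10.35
tool_pos: [0.5896, 0.0336, 0.1032]
orientation: [-2.886, -1.238, 0.003]
force: [0.7, -0.6, 0.7]
opening: 0.0297
gripper_force: 0.0
tool [0.5896 0.0336 0.1032] -43.6
213 [1.0, -0.0, 1.0] 0.7
```

No contact. Dragging to the bottom.

```bash
python3 -m inch '[3,-3,-1,-3,32, 5,-5,-2,-6,32, 7,-8,-3,-9,32, 9,-10,-4,-12,32, 11,-13,-5,-15,32, 12,-16,-5,-18,32, 13,-18,-5,-20,32, 15,-21,-5,-23,32, 16,-24,-5,-25,32, 17,-27,-5,-27,32]'
python3 -c "
from h import *
show((180,57,-4),(176,57,-4))"
```

```text
t: 11.18
tool_pos: [0.6083, 0.0069, 0.1011]
orientation: [-3.097, -0.528, -0.003]
force: [-0.2, 2.4, -1.1]
opening: 0.0295
gripper_force: 1.3
tool [0.6083 0.0069 0.1011] -70.7
180 [-0.0, -0.0, -2.0] -0.2
176 [1.0, -4.0, -2.0] -3.5
```

```bash
python3 -m inch '[0,0,0,0,15, 0,0,0,0,10, 0,0,0,0,10, 0,0,0,0,10, 0,0,0,0,10]' 8
python3 -m inch '[0,0,0,0,25, 0,0,0,0,32, 0,0,0,0,32, 0,0,25,0,32, 0,0,60,0,32, 0,0,100,0,32, 0,0,140,0,32, 0,0,180,0,32, 0,0,210,0,32, 0,0,210,0,32]'
python3 - <<'E'
from h import *
c=cam("wrist");s=cam("scene");t=cam("top")
cv2.imwrite("pics/w7.png",c["image"])
a=cv2.resize(c["image"][60:280,160:370],(420,440),interpolation=2)
b=cv2.resize(s["image"][90:290,200:330],(380,585),interpolation=2)
im=np.zeros((590,800,3),np.uint8);im[:440,:420]=a;im[:585,420:]=b;cv2.imwrite("pics/z7.png",im)
print(proj(c,[P(180,27,2),P(180,72,2),P(60,72,2),P(-60,72,2),C+.029*N]).round(1).tolist())
print(proj(s,[P(0,60,28),P(180,72,2),P(60,72,2),P(-60,72,2),C+.029*N]).round(1).tolist())
E
```

```text
t: 11.6
tool_pos: [0.6084, 0.007, 0.1007]
orientation: [3.096, 0.531, 0.004]
force: [1.5, 4.8, 4.7]
opening: 0.0165
gripper_force: 8.2
t: 12.43
tool_pos: [0.6098, 0.0059, 0.3181]
orientation: [3.093, 0.528, 0.017]
force: [1.1, -0.3, 0.4]
opening: 0.0297
gripper_force: 0.0
[[276.4, 206.1], [276.5, 172.5], [331.6, 258.5], [220.8, 258.2], [276.4, 220.4]]
[[266.0, 174.4], [248.5, 241.4], [236.8, 184.1], [295.0, 197.0], [256.5, 202.4]]
```

View pics/z7.png

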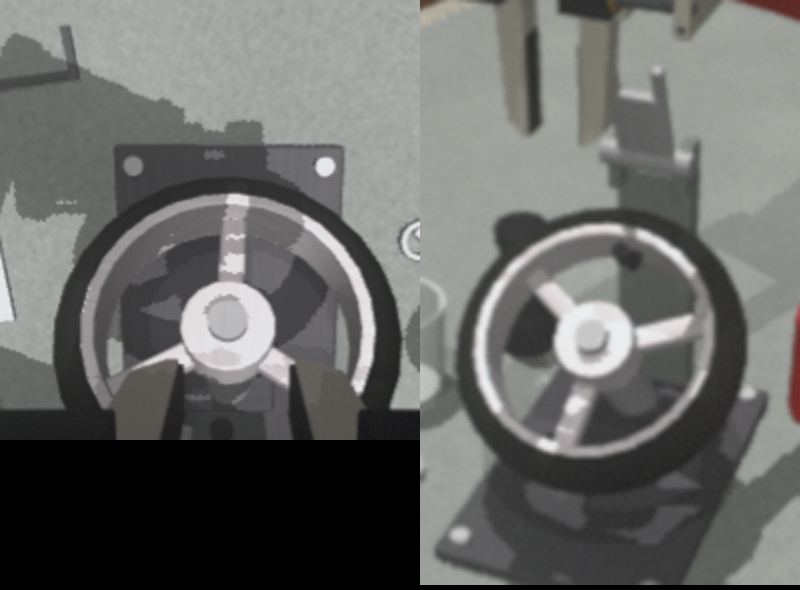

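The wrist crop shows the spoke at the bottom, leaning slightly right of the hub (274,219). The stem is near the top in the scene view. Next I'll quantify the angle.

Run:
```python
from h import *
c=cam("wrist");g=c["image"].max(2).astype(int)
# nut centre -> C
C2=plane(c,(274,219),(0,0,.135+.029*.819))-.029*N; print("C2",C2)
for v in range(166,204,3):
    row=g[v,255:300]; k=np.where(row>120)[0]+255
    print(v,k.min() if len(k) else 0,k.max() if len(k) else 0,len(k),end=" | ")
    if 10<len(k)<24:
        d=plane(c,((k.min()+k.max())/2,v),C2+.002*N,N)-C2; print(np.degrees(np.arctan2(d@Y,d@U)).round(1),np.hypot(d@Y,d@U).round(3))
    else: print()
a=[plane(c,p,(0,0,.012)) for p in [(226,143),(322.5,143)]];d=a[0]-a[1];print("plate yaw",np.degrees(np.arctan2(d[1],d[0])),"mid Y off", ((a[0]+a[1])/2-C2)@Y)
s=cam("scene"); print("valve scene",[ (lambda d:(np.degrees(np.arctan2(d@Y,d@U)).round(1),np.hypot(d@Y,d@U).round(3)))(plane(s,(200+(628-420)/2.92,90+260/2.925),Q+.029*N,N)-Q) for Q in (C,C2)])
```

```text
C2 [ 0.56465117 -0.00361977  0.135     ]
166 274 285 12 | 175.7 0.077
169 272 284 13 | 176.8 0.073
172 272 284 13 | 176.6 0.069
175 272 284 13 | 176.4 0.065
178 272 284 13 | 176.2 0.061
181 272 283 12 | 176.5 0.057
184 272 283 12 | 176.2 0.053
187 272 284 13 | 175.2 0.049
190 271 284 14 | 175.5 0.045
193 271 284 14 | 175.1 0.041
196 271 283 13 | 175.4 0.037
199 267 283 17 | 178.9 0.033
202 261 289 29 | 
plate yaw 109.41246105206558 mid Y off -0.0015206228061534865
valve scene [(np.float64(-14.3), np.float64(0.054)), (np.float64(-9.6), np.float64(0.054))]
```

I've gone one past the 10-picture limit (11 viewed), so from here I'll work only with numbers. I'll raise the camera over the stem and find it by mask.

```bash
python3 -m inch '[0,0,40,0,0, 0,0,80,0,0, 0,0,110,0,0, -30,-10,120,0,0, -60,-20,120,0,0, -60,-20,120,0,0, -60,-20,120,0,0, -60,-20,120,0,0]'
python3 - <<'E'
from h import *
c=cam("wrist");g=c["image"].max(2).astype(int);np.save("w8.npy",c["image"])
print(tool())
for n in (10,20,31): print("stem",n,proj(c,[P(a,60,n) for a in (-10,0,10)]).round().tolist())
print("nut",proj(c,[C+.029*N]).round(1),"arm tip",proj(c,[C+.13*U+.028*N+.081*(.2*U+.98*N)]).round())
u,v=proj(c,[P(0,60,24)])[0].astype(int)
for r in range(v-26,v+30,2): print(r,' '.join(f"{x:3d}" for x in g[r,u-32:u+34:2]))
print(u)
E
```

```text
t: 13.35
tool_pos: [0.5473, -0.0134, 0.4279]
orientation: [-3.096, -0.529, 0.003]
force: [0.1, 0.4, 0.3]
opening: 0.0002
gripper_force: 0.0
(array([ 0.54757336, -0.01333105,  0.42791402]), np.float64(-70.599757639145))
stem 10 [[272.0, 195.0], [279.0, 195.0], [287.0, 195.0]]
stem 20 [[271.0, 192.0], [279.0, 193.0], [287.0, 192.0]]
stem 31 [[271.0, 189.0], [279.0, 189.0], [287.0, 189.0]]
nut [[279.4 149.5]] arm tip [[279. 239.]]
165  78 112 139 153 156 156 155 113 121 185 222 226 218 206 220 186 160 164 159 163 159 129  98 111 156 151 123  76  70  70  68  70  70
167 143 156 156 156 157 159 160 154 106 102 122 160 169 163 167 165 162 167 160 140 112 101 102 145 158 164 221 196 115  72  69  70  78
169 156 155 158 159 160 166 204 168 160 108 103 105 111 116 114 126 118 118 110 106 103 105 146 159 157 158 208 225 222 173  93  76 107
171 157 159 159 159 159 209 216 179 162 137 142 146 119 156 118 115 116 114 106 112 111 116 141 156 159 165 223 225 225 225 220 163 114
173 168 162 169 156 143 171 165 151 116 135 140 152 158 162 168 167 165 166 162 164 159 149 148 134 162 206 225 226 225 226 
[... 2443 characters left out ...]
  49  49  49  46
211  50  46  43  43  44  44  44  45  42  42  44  43  43  43  42  42  43  46  51  51  49  50  49  50  51  49  49  48  48  48  48  46  48
213  49  49  45  45  44  43  42  44  44  42  45  43  42  41  41  42  42  43  47  51  49  49  50  50  50  49  48  47  48  48  47  46  46
215  47  49  49  44  41  43  44  42  42  43  43  43  43  41  42  42  43  41  43  49  49  49  49  49  45  49  49  46  48  48  46  45  42
217  45  45  46  44  43  43  42  43  41  43  41  42  41  42  40  41  41  40  41  48  48  48  48  48  48  47  46  45  46  42  42  50 145
219  83  54  45  41  42  42  42  41  41  41  39  42  40  42  42  41  41  40  39  45  47  46  47  47  45  44  42  41  42  51  87  97 220
279
```

Run:
```python
from h import *
c=cam("wrist");g=c["image"].max(2).astype(int)
print("hinge",proj(c,[C+.13*U+.028*N+y*Y for y in (-.03,0,.03)]).round(1).tolist(),"tip",proj(c,[C+.13*U+.028*N+.085*(.25*U+.97*N)+y*Y for y in (-.02,.02)]).round(1).tolist())
for r in range(128,152,3): print(r,' '.join(f"{x:3d}" for x in g[r,247:313:2]))
print()
for r in range(212,250,2): print(r,' '.join(f"{x:3d}" for x in g[r,231:329:3]))
# bolts at far plate edge
for r in range(60,130):
    k=np.where(g[r,200:350]>190)[0]+200
    if 2<len(k)<40: print(r,k.min(),k.max(),len(k),end='; ')
```

```text
hinge [[254.7, 242.5], [279.0, 242.7], [303.4, 242.8]] tip [[258.6, 243.7], [300.3, 244.0]]
128  98  99 101  99  93  89  84  64  64  63  63  62  64  75 152 159 159 159 143  96  97  95  96  97  99  99  95 129 143 143 140 135 134
131  95  89  89  86  65  62  61  61  62  64  63  64  63  80 154 158 159 158 138  96  98  97  97  97  97  98  99  92  70  99 135 135 131
134  62  69  87  62  61  63  61  62  62  62  64  63  63  94 155 161 158 157 134  97  97  99  97  97  97  97 101  96  97  66  64  88 125
137  61  70  72  62  63  63  61  63  62  64  68 105 153 208 205 160 157 155 141 110 104 106 106 102  98  97  98  98  98  90  65  63  67
140  62  64  63  61  63  63  62  67  75 157 219 225 224 221 187 161 159 161 163 161 158 138 110 107 108 110 107  99  99  77  63  62  65
143  60  63  60  61  63  69  69 111 217 224 223 222 174 178 183 151 131 141 159 161 161 160 154 115 108 108 109 107 101  64  62  61  63
146  61  76  78  65  68  70  86 208 224 224 221 177 186 187 184 152 129 130 130 152 160 160 162 154 105 108 109 104  73  70  69  65  62
149  60  62  68  68  70  72 185 224 224 224 221 194 186 
[... 2467 characters left out ...]
1  86  93  96  86  86  87  89 140 141 144 143 162 160 161 161
248 161 158 158 155 156 158 155  88  87  86  87  87  86  87  86  38  57  80  86  95  95  89  86  87  87 129 142 141 139 167 164 163 163
95 236 319 6; 96 235 320 11; 97 234 321 14; 98 234 321 14; 99 234 321 14; 100 235 321 13; 101 235 320 11; 102 237 319 5; 104 266 287 22; 105 262 293 32; 106 258 296 39; 108 252 302 30; 109 252 304 22; 110 254 306 14; 111 299 307 9; 112 302 309 8; 113 304 311 8; 114 306 313 8; 115 276 314 11; 116 309 315 7; 117 311 316 6; 118 313 317 5; 119 314 318 5; 120 315 319 5; 121 316 321 6; 122 317 322 6; 123 318 322 5; 124 319 323 5; 125 320 324 5; 126 321 325 5; 127 322 325 4; 128 322 326 5; 129 323 327 5;
```

The centreline is at column 277.3, but the stem is at 274.5 and the opposite spoke at 279. So the wheel sits about 3° off because my centre was 2.7 mm off. I'll re-grip the spoke 2.7 mm to the left.

```bash
python3 -m inch '[20,8,0,0,32, 40,15,0,0,32, 59,23,-20,0,32, 59,23,-60,0,32, 59,23,-100,0,32, 59,23,-140,0,32, 59,23,-180,0,32, 59,23,-215,0,32, 59,23,-250,0,32, 59,23,-260,0,32]'
python3 -m inch '[0,0,-25,0,32, 0,0,-45,0,32, 0,0,-58,0,32, 0,0,-66,0,32, 0,0,-66,0,32, 0,0,-66,0,10, 0,0,-66,0,10, 0,0,-66,0,10, 0,0,-66,0,10, 0,0,-66,0,10]' 15
python3 -c "
from h import *
s=robot.read_state();print(s['tool_pos'],s['opening'],s['force'],tool())"
python3 -m inch '[0,0,0,0,25, 0,0,0,0,32, 0,0,0,0,32, 0,0,20,0,32, 0,0,55,0,32, 0,0,95,0,32, 0,0,135,0,32, 0,0,175,0,32, 0,0,215,0,20, 0,0,250,0,0]'
python3 -m inch '[0,0,40,0,0, 0,0,75,0,0, -30,-10,75,0,0, -59,-23,75,0,0, -59,-23,75,0,0, -59,-23,75,0,0, -59,-23,75,0,0]'
python3 - <<'E'
from h import *
c=cam("wrist");g=c["image"].max(2).astype(int);print(tool())
print([round(float(x),1) for x in proj(c,[C+.029*N-.0027*Y,P(0,60,24)])[:,0]])
for r in range(92,104,3):
    k=np.where(g[r,200:350]>190)[0]+200; print(r,k.min(),k.max()) if len(k) else 0
for r in range(120,136,4): print(r,' '.join(f"{x:3d}" for x in g[r,262:300]))
for r in range(182,200,3): print(r,' '.join(f"{x:3d}" for x in g[r,262:300]))
for r in (201,203): k=np.where(g[r,220:330]>190)[0]+220; print(r,k.min(),k.max())
E
```

```text
t: 14.28
tool_pos: [0.6027, 0.0102, 0.1613]
orientation: [-3.094, -0.53, 0.017]
force: [-1.2, -0.2, -0.7]
opening: 0.0296
gripper_force: 0.0
t: 15.12
tool_pos: [0.6078, 0.0092, 0.1052]
orientation: [3.096, 0.529, 0.005]
force: [2.2, -2.1, 3.6]
opening: 0.0157
gripper_force: 15.0
[0.60775231 0.00917849 0.1051821 ] 0.015708752874936 [ 2.24791809 -2.11046727  3.64076637] (array([0.60775231, 0.00917849, 0.1051821 ]), np.float64(-70.60671006454973))
t: 15.95
tool_pos: [0.606, 0.0098, 0.356]
orientation: [-3.097, -0.53, -0.001]
force: [0.8, 0.2, 0.5]
opening: 0.0209
gripper_force: 0.0
t: 16.53
tool_pos: [0.5474, -0.0133, 0.4281]
orientation: [-3.096, -0.529, 0.0]
force: [-0.2, -0.1, -0.1]
opening: 0.0006
gripper_force: 0.0
(array([ 0.54765645, -0.01315211,  0.42800474]), np.float64(-70.58673304209822))
[277.4, 279.2]
95 237 318
98 234 321
101 235 320
120 158 156 154 151 130 142 149 128 112 108 113 137 156 161 161 158 157 158 159 149 124 109 106 106 107 107 106 110 133 152 156 156 158 158 158 157 157 155
124 102 102 101  99  99  95  89  84  78  78 100 135 154 159 160 158 157 158 157 149 124
[... 640 characters left out ...]
  64  61  63  63  66  67  68  67  62  68  88  94  96
188  65  67  68  67  67  69  76  79  83  83  65  49  48  49  48  49  48  49  50  68  78  79  80  77  73  69  68  69  72  72  77  96 103  96  81  90  95  95
191  67  68  68  67  68  68  74  79  81  81  64  50  46  48  47  48  49  48  47  64  76  81  79  79  84 100 107 108 109 108 109 109 108  95  82  96 104 105
194  66  65  67  66  66  67  69  76  81  83  81  64  47  45  45  45  42  45  56  71  77  85 104 107 106 106 107 107 108 108 108 108 106  96  81  95 102 104
197  95  82  89  96  84  91  96  81  77  82  82  70  50  45  47  46  47  55 104 122 122 118 108 101  97 102 106 107 107 108 107 108 109 102 107 140 161 193
201 255 299
203 261 293
```

The stem (276.8) and spoke (277.2) are now on the centreline (277.3). Next I'll plan the fold.

Run:
```python
from h import *
C=np.array([.565,-.0055,.135]);H=C+.13*U+.028*N;p,_=tool()
print("hover",((C+.12*X-p)*1e3).round())
for deg in (125,115,105,95,85,75,65,55,45,35,25,15,8,4,0,-3):
    a=np.radians(deg);d=-np.cos(a)*U+np.sin(a)*N;b=np.cos(a)*N+np.sin(a)*U
    e=.008*np.clip((deg-20)/20,-.6,1)
    print(deg,((H+.048*d+.004*b+e*X-p)*1e3).round().astype(int).tolist(), "world",(H+.048*d+.004*b+e*X).round(3))
```

```text
hover [ -96.  -32. -293.]
125 [-79, -26, -147] world [ 0.468 -0.039  0.281]
115 [-71, -23, -147] world [ 0.476 -0.036  0.281]
105 [-64, -20, -149] world [ 0.484 -0.034  0.279]
95 [-56, -18, -152] world [ 0.491 -0.031  0.276]
85 [-49, -15, -156] world [ 0.498 -0.029  0.272]
75 [-43, -13, -162] world [ 0.504 -0.027  0.266]
65 [-38, -12, -168] world [ 0.509 -0.025  0.26 ]
55 [-34, -10, -175] world [ 0.513 -0.023  0.253]
45 [-32, -9, -183] world [ 0.516 -0.022  0.245]
35 [-28, -8, -191] world [ 0.519 -0.021  0.237]
25 [-25, -7, -200] world [ 0.523 -0.02   0.228]
15 [-22, -6, -208] world [ 0.525 -0.019  0.22 ]
8 [-21, -6, -214] world [ 0.526 -0.019  0.214]
4 [-23, -6, -217] world [ 0.525 -0.019  0.211]
0 [-24, -7, -220] world [ 0.523 -0.02   0.208]
-3 [-25, -7, -222] world [ 0.522 -0.02   0.206]
```

```bash
python3 -m inch '[-35,-12,0,0,0, -70,-23,0,0,0, -100,-33,0,0,0, -100,-33,-20,0,0, -100,-33,-50,0,0, -100,-33,-85,0,0, -100,-33,-120,0,0, -100,-33,-140,0,0, -100,-33,-147,0,0, -100,-33,-147,0,0]'
python3 -m inch '[0,0,0,0,0, 8,3,0,0,0, 15,5,0,0,0, 21,7,0,0,0, 25,8,0,0,0, 29,10,0,0,0, 33,12,-1,0,0, 36,13,-2,0,0, 40,14,-3,0,0, 44,15,-5,0,0]'
python3 -c "
from h import *
print(tool(),robot.read_state()['force'])"
```

```text
t: 17.42
tool_pos: [0.4466, -0.0459, 0.2792]
orientation: [-3.095, -0.53, 0.006]
force: [-0.2, 0.0, 0.5]
opening: 0.0005
gripper_force: 0.0
t: 18.25
tool_pos: [0.4912, -0.0312, 0.2765]
orientation: [-3.096, -0.529, 0.001]
force: [-4.7, 1.1, 4.5]
opening: 0.0003
gripper_force: 2.8
(array([ 0.49123492, -0.03124261,  0.27653008]), np.float64(-70.59558765290647)) [-4.73560653  1.13775029  4.5344382 ]
```

Contact with the arm at about 5–6 N, as expected. Continuing the sweep.

```bash
python3 -m inch '[4,2,-2,0,0, 7,3,-4,0,0, 10,4,-7,0,0, 13,5,-10,0,0, 16,5,-13,0,0, 18,6,-16,0,0, 20,7,-20,0,0, 22,8,-23,0,0, 23,8,-27,0,0, 24,9,-31,0,0]'
python3 -m inch '[2,1,-4,0,0, 4,1,-8,0,0, 6,2,-13,0,0, 7,2,-17,0,0, 9,3,-21,0,0, 10,3,-25,0,0, 11,3,-28,0,0, 11,3,-31,0,0]'
python3 -c "
from h import *
print(tool(),robot.read_state()['force'])"
```

```text
t: 19.08
tool_pos: [0.517, -0.0226, 0.2463]
orientation: [3.095, 0.529, 0.006]
force: [2.1, -2.0, 6.2]
opening: 0.0001
gripper_force: 2.6
t: 19.75
tool_pos: [0.5272, -0.0193, 0.2145]
orientation: [3.097, 0.53, 0.002]
force: [-0.7, -0.2, 5.6]
opening: 0.0007
gripper_force: 2.6
(array([ 0.52715184, -0.01932605,  0.21451931]), np.float64(-70.59313483761464)) [-0.71137167 -0.22197712  5.5639334 ]
```

```bash
python3 -m inch '[-1,0,-2,0,0, -1,0,-4,0,0, -2,0,-5,0,0, -3,-1,-6,0,0, -3,-1,-7,0,0, -3,-1,-8,0,0, -3,-1,-8,0,0]'
python3 -m inch '[0,0,-1,0,0, 0,0,-2,0,0, 0,0,-2,0,0]'
```

```text
t: 20.33
tool_pos: [0.5268, -0.0197, 0.211]
orientation: [3.096, 0.53, 0.015]
force: [-0.0, 4.1, 23.6]
opening: 0.0005
gripper_force: 9.9
t: 20.58
tool_pos: [0.5277, -0.0198, 0.2102]
orientation: [3.095, 0.53, 0.019]
force: [-0.1, 3.7, 27.6]
opening: 0.0005
gripper_force: 12.0
```

```bash
python3 -m inch '[0,0,10,0,0, 0,0,40,0,0, 0,0,80,0,0, 0,0,120,0,0, 0,0,160,0,0, 10,3,200,0,0, 20,6,220,0,0, 20,6,220,0,0, 20,6,220,0,0]'
python3 - <<'E'
from h import *
C=np.array([.565,-.0055,.135]);H=C+.13*U+.028*N
c=cam("wrist");g=c["image"].max(2).astype(int);print(tool(),robot.read_state()["force"])
for deg in (0,4,8):
    a=np.radians(deg);d=-np.cos(a)*U+np.sin(a)*N;b=np.cos(a)*N+np.sin(a)*U
    print(deg,"tips",proj(c,[H+.085*d+.004*b+y*Y for y in (-.02,-.012,.012,.02)]).round(1).tolist(),"gap root",proj(c,[H+.058*d+.004*b])[0].round(1))
th=C+.06*U; print("cap",proj(c,[th+.031*N])[0].round(1))
u,v=proj(c,[th+.031*N])[0].astype(int);print(u)
for r in range(v-18,v+26,2): print(r,' '.join(f"{x:3d}" for x in g[r,u-26:u+27:2]))
E
```

```text
t: 21.33
tool_pos: [0.5443, -0.0143, 0.4248]
orientation: [3.096, 0.53, 0.003]
force: [-0.2, -0.0, -0.4]
opening: 0.0006
gripper_force: 0.0
(array([ 0.54361153, -0.01434238,  0.42311185]), np.float64(-70.58111048393108)) [ 0.03055797 -0.0514966  -0.44691379]
0 tips [[261.7, 177.1], [267.9, 177.1], [286.4, 177.2], [292.5, 177.2]] gap root [277.  196.4]
4 tips [[261.5, 175.4], [267.8, 175.4], [286.5, 175.5], [292.7, 175.6]] gap root [277.  195.5]
8 tips [[261.3, 174.0], [267.6, 174.0], [286.6, 174.1], [293.0, 174.1]] gap root [277.  194.8]
cap [277.1 188. ]
277
170 157 158 156 155 146 126 107 105 107 104 107 106 107 105 105 105 103 103  99 101 122 146 154 164 220 223 223
172 159 154 146 169 128  99 118 137 142 147 153 150 148 136 145 152 105 103 137 121 100 107 125 151 208 223 223
174 145 131 121 151  89  69  71 118 118 108 110 141 159 164 163 110 103 132 148 110  66  95 116 155 187 221 225
176 164 157 127  82  66  68  97  96  90  99 103 103 119 162 155 105 103 119 104  97  86  62  66 105 138 155 182
178 127  87  70  63  60  83 132 125  98  79  82  85 101 140 104 103 115  84 122 126 12
[... 1229 characters left out ...]
 174 210 224 219 145  83  60
202  56  55  55  60  90 145 187 187 187 182 187 182 185 188 186 182 181 182 185 182 172 126  78  59  53  55  53
204  57  56  56  57  57 141 187 186 186 183 186 181 186 187 186 183 181 182 185 182 171  72  55  54  55  54  55
206  55  56  57  56  57 142 187 186 187 182 185 182 186 188 185 183 181 182 185 181 170  75  55  55  56  56  55
208  57  55  56  57  54 138 187 185 185 181 185 182 185 187 185 183 181 183 185 182 173  83  55  56  55  55  54
210  55  56  55  56  56 138 186 185 185 181 185 183 184 186 185 182 180 182 184 182 174  83  56  54  55  54  54
212  54  55  55  56  56 139 186 185 185 182 185 182 185 187 184 183 181 181 183 182 174  84  56  54  54  55  53
```

The fork gap (267.6–286.5) is centred on the stem (276.8). The prong tips match the fully-down prediction, and the arm was against its stop at 27 N. Handing in.

```bash
python3 -c "
from plant import job
print(job.close_job())"
```

```text
the job is handed in; nothing more can be done
None
```

Job handed in at about 21 s: the stem is at the top, the arm is folded down against its stop with the fork centred on the stem, and nothing else was deliberately touched (not re-checked at the end). One early drag jammed at about 66 N at the wrist, and I viewed 11 pictures, one over the limit of 10.

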